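# Take the trimmed bush out of the vise and present it to the inspection camera

## Robot

A 6-joint arm with a two-finger parallel gripper is mounted at the origin on the work surface. World frame = base frame: x ahead of the robot, y to its left, z up, the work surface at z = 0. Lengths are in mm, angles in rad, forces in N, time in s.
With the tool pointing down it reaches from about 250 to 775 mm from the base axis. Payload 4 kg.
Tool frame: the origin (TCP) lies between the finger pads; the fingertips stand 25 mm ahead of it and the grasp point (between the pads) lies 6 mm ahead of it (ctrl.tips_ahead is the z of the fingertips in the tool frame, in mm); z points along the fingers, y is the direction in which the jaws open and shut (so a half turn about z gives the same grasp; the last joint's range is limited). The gripper opens to 85 mm and grips with 20 to 120 N. Pads are 22 mm wide; open, the fingers measure 114 mm over their backs; the gripper's body (76 mm by 85 mm) begins 54 mm behind the grasp point. The pads swing forward as they close: fully open they stand 13 mm farther back than shut.
Start: joints at [1.2, 0.087, 1.371, -0, 1.684, -0.103], TCP at [145.543, 530.408, 256.341] pointing down, gripper open.
Joint ranges: [-3.1, 3.1], [-0.76, 2.03], [0.27, 2.55], [-1.08, 4.22], [0.17, 2.65], [-2.57, 2.57]. Speed limits (rad/s): [2.79, 2.79, 3.14, 3.14, 3.14, 3.14].

## Interface

Orientations are given as a unit quaternion [w, x, y, z].
In Python, from bench import ctrl gives the robot as it stands. The module is installed in compiled form; this text tells all that it offers.
- The arm moves only by the shell command python3 -m jog 'ROWS' [OPENING] [FORCE]. ROWS is JSON, one flat list of numbers, 4 for each row, row after row: the shift along the tool's x, y, z in mm, then the turn about the tool's z in units of 5 degrees (1.0 is 5 degrees). A call has 1 to 8 rows; each row shifts and turns the commanded pose from where the row before left it, along the tool's axes as they then stand; what a row does not reach is not made up. A row lasts 1/12 s, in which the tool goes at most 41.7 mm and 7.16 degrees, less where a joint would pass 70% of its speed; a pose out of reach is approached as far as the arm can. A call with a gripper value outside its range is refused whole. OPENING is the opening, from 0 (shut) to 1 (fully open), set as the call begins (- or left out, the last holds). The fingers move at their own pace and stop on an object; FORCE is the grip in N (left out, the last holds). Time passes only in rows, so rows that do not move let the fingers close. It gives the time, the measured TCP pose, the force and the opening at its end, in the units of the state.
- ctrl.read_state(): the state, without advancing time (a new reading comes with each control period).
- ctrl.read_camera(name): name is "scene" or "side" or "wrist"; returns a dict with "pixels" (420x560x3 uint8, blue, green, red), "intrinsics" (3x3 intrinsics, pixels), "xyz" and "attitude" of the camera in the world. Camera axes: x right, y up, looking along -z (the intrinsics and any distortion apply to the point x, -y, -z); pixel columns grow to the right and rows downward; lengths in mm; the calibration is good to about 2 mm. A picture is of the moment at which its call begins. There is no depth.
- ctrl.finish_job(): hands the job in, once; it reports no verdict.
The state is a dict: "time": time; "qpos": joint angles; "qd": joint speeds; "effort": joint torques, N m; "eef_pos": TCP position; "tool_rot": TCP orientation; "wrist_force": force on the tool from outside, world axes, zero at the start; "wrist_torque": the same for the moment, N m; "width": finger opening in mm.
Only numpy, scipy, OpenCV 4.12 (cv2) and the standard library are available. Lean on these libraries where they do the work, as an engineer would, in place of code of your own. Each camera call takes 0.05 s, during which the arm holds its last target.

## Task

A flanged rubber bush has been trimmed in the self-centring vise. Wind the vise's crank open by at least two full turns (anticlockwise as seen from the crank's end) so that the grooved jaws let go of the flange, then lift the bush out by its collar and present it to the inspection camera: the flat flange face square to the lens, centred on it and 120 mm in front of the glass. Finish while holding it there, still, in the gripper; do not touch the camera on the way or shift the other things on the bench.

Things in the scene. Friction and masses are not known exactly. Their poses are not given: they have to be found in the camera images.
- bush: The trimmed bush, dark red-brown rubber, about 0.17 kg: flange 84 mm diameter, 10 mm thick; collar 46 mm diameter, 48 mm tall centred on it (58 mm in all). Starts flange down in the vise, underside 150 mm above the bench; the upper 37 mm of the collar stand free above the jaws, all round. Origin: centre of the flange's flat underside (the flange face); z axis towards the collar's top.
- vise: Self-centring bench vise, bolted down, place and yaw vary. Body 96 mm wide (its x), 220 mm long (its y), jaw tops 171 mm high. Origin: on the bench under its centre, z up. The bush sits at x 0, y 0; two grooved jaws overlap its flange rim by up to 7 mm and part along y, 6 mm each per crank turn, leaving the bush where it is. Crank at the -y end.
- crank (a joint): Vise crank angle, rad: 0 = closed, grows as it opens (anticlockwise seen from the crank's end: the handle goes from the top to the vise's -x side, then down). Starts at 0 to 2.2; at 4 pi the jaws are 5 mm clear of the flange each side; end stop at 20. Arm straight up at 0.9 (+ turns). 0.2 N m friction, 3 to 4 N at the handle; stays where left.
- crank_grip (a point): Gripping point on the axis of the crank's handle, a freely revolving black sleeve 22 mm in diameter, 91 mm long, along the vise's y axis, 65 mm from the crank's axis. The point is 55 mm out from the crank arm (sleeve from 16 to 107 mm out). It can be pinched from above across the sleeve and carried round the full circle with the gripper kept pointing down.
- crank_centre (a point): Point on the crank's axis, 125 mm above the bench, level along the axis with the gripping point (vise frame x 0, y -190 mm): centre of the 65 mm circle that crank_grip runs in the vise's x-z plane.
- camera: Inspection camera on a bolted stand (place and yaw vary) looking up and back towards the robot, line of sight 35 degrees off vertical: grey body 44 x 44 x 62 mm, black lens, flat ring light 84 mm in diameter flush with the lens glass. Origin: centre of the lens glass, 145 mm above the bench; z axis: the line of sight, out of the lens.
- focus (a point): Point in the air 120 mm in front of the lens glass on the line of sight (camera frame 0, 0, 120 mm), 243 mm above the bench: the centre of the flange face belongs here, flange face turned to the lens (the bush's z axis along the camera's z axis).
- spare_a: Bystander, leave it alone: a spare bush of the same shape and size as the trimmed one, standing flange down on the bench; origin under its centre.
- spare_b: Bystander, leave it alone: a spare bush of the same shape and size as the trimmed one, standing flange down on the bench; origin under its centre.
- knife: Bystander, leave it alone: trimming knife with a round wooden handle, 185 mm long, lying; origin under the middle of its length.
- brush: Bystander, leave it alone: hand brush, lying; origin at its middle.
- tin: Bystander, leave it alone: plain steel tin with a press-in lid, 72 mm in diameter, 85 mm high, standing; origin under its centre.
- caliper: Bystander, leave it alone: steel caliper 200 mm long, lying flat; origin at the middle of its beam.
- mallet: Bystander, leave it alone: rubber mallet with a wooden handle, 250 mm long, lying; origin on the handle.
Not all that is in view belongs to the job. Leave any blue or purple look-alike of the part that bears camera alone.

How it is judged (in metres and radians):
On the way, in this order (a step that is already met when the one before it is completed fails the run):
1. the vise is wound open two turns with the bush still in it (value of joint crank above 12 rad and distance of bush from where it was at the start of the episode below 0.012 m), for 0.2 s.
2. the bush is lifted clear of the vise in the fingers (height (world z) of bush above 0.18 m and contact force between the fingers and bush above 1 N), for 0.2 s.
At the end, for the whole second after the job is handed in: Bush held still in the fingers, clear of vise and camera, flange face towards the lens, the face's centre within 12 mm of the point 120 mm in front of the glass, axis within 0.14 rad (8 degrees) of the line of sight; crank still above 12.0 rad (two turns open) (distance between bush and focus below 0.012 m and angle between the z axis of bush and the z axis of camera, either way round below 0.14 rad and angle between bush's own z axis and vertical below 1.2 rad and contact force between the fingers and bush above 1 N and contact force between bush and vise below 0.1 N and contact force between bush and camera below 0.1 N and linear speed of bush below 0.02 m/s and angular speed of bush below 0.15 rad/s and value of joint crank above 12 rad); the arm keeps its last pose, push and grip.
It fails at once if the camera is touched (contact force between any of the arm, the fingers, bush and camera above 2 N).
It fails at once if another thing on the bench is shifted by more than 30 mm (distance of any of spare_a, spare_b, knife, brush, tin, caliper, mallet from where it was at the start of the episode above 0.03 m).
It also fails if it takes over 64 s, if anything falls off the work surface, if the arm or the gripper's body presses on something with over 40 N, if the wrist force passes 120 N, or if a joint passes its speed limit or range.

## Working session

There is one attempt and no reset: what is moved stays moved. The work goes in short steps, Python scripts to look and compute and a shell command to move; the robot and the scene stay as the last step left them, time stands still between calls to the robot, and variables do not carry over. Pictures are saved under pics/ and viewed, and the job is handed in when it is done.

I'll start with the state and all three camera views.

```bash
mkdir -p pics; ls; cat > h.py <<'E'
import numpy as np, cv2, json
from scipy.spatial.transform import Rotation as R
from bench import ctrl
def rot(q): return R.from_quat([q[1],q[2],q[3],q[0]]).as_matrix()
def grab(name,tag):
    c=ctrl.read_camera(name)
    cv2.imwrite(f'pics/{tag}.png',c['pixels'])
    np.savez(f'{tag}.npz',**{k:np.array(v) for k,v in c.items()})
    return c
def load(tag): 
    d=np.load(f'{tag}.npz'); return {k:d[k] for k in d}
def ray(c,u,v):
    K=np.array(c['intrinsics']); p=np.linalg.inv(K)@[u,v,1]
    d=rot(c['attitude'])@[p[0],-p[1],-p[2]]
    return np.array(c['xyz'],float), d/np.linalg.norm(d)
def plane(c,u,v,z):
    o,d=ray(c,u,v); return o+d*(z-o[2])/d[2]
def proj(c,P):
    p=rot(c['attitude']).T@(np.array(P,float)-c['xyz']); K=np.array(c['intrinsics'])
    q=K@[p[0],-p[1],-p[2]]; return q[:2]/q[2]
def tri(*obs):
    A=np.zeros((3,3));b=np.zeros(3);rs=[]
    for c,u,v in obs:
        o,d=ray(c,u,v);M=np.eye(3)-np.outer(d,d);A+=M;b+=M@o;rs.append((o,M))
    X=np.linalg.solve(A,b); return X,[np.linalg.norm(M@(X-o)).round(2) for o,M in rs]
E
python3 - <<'E'
from h import *
s=ctrl.read_state(); print({k:np.round(v,3).tolist() for k,v in s.items()}, ctrl.tips_ahead)
for n in ['scene','side','wrist']:
    c=grab(n,n+'0'); print(n,{k:np.round(v,3).tolist() for k,v in c.items() if k!='pixels'})
E
```

```text
pics
{'time': 0.0, 'qpos': [1.2, 0.088, 1.372, -0.0, 1.684, -0.103], 'qd': [-0.0, 0.0, -0.0, 0.001, -0.0, 0.001], 'effort': [0.0, -35.185, -31.328, -0.0, 0.011, -0.0], 'eef_pos': [145.372, 529.968, 255.105], 'tool_rot': [-0.0, 0.134, 0.991, -0.001], 'wrist_force': [-0.41, -0.019, -0.347], 'wrist_torque': [-0.038, 0.013, 0.066], 'width': 85.388} 25.0
scene {'intrinsics': [[380.915, 0.0, 282.506], [0.0, 380.915, 204.406], [0.0, 0.0, 1.0]], 'xyz': [1348.548, 68.457, 1024.91], 'attitude': [0.655, 0.271, 0.274, 0.65]}
side {'intrinsics': [[443.093, 0.0, 283.356], [0.0, 443.093, 210.197], [0.0, 0.0, 1.0]], 'xyz': [282.681, 1039.587, 1247.294], 'attitude': [-0.084, -0.036, 0.359, 0.929]}
wrist {'intrinsics': [[369.933, 0.0, 288.393], [0.0, 369.933, 220.936], [0.0, 0.0, 1.0]], 'xyz': [63.467, 551.256, 372.537], 'attitude': [0.784, -0.132, -0.1, 0.598]}
```

View pics/scene0.png

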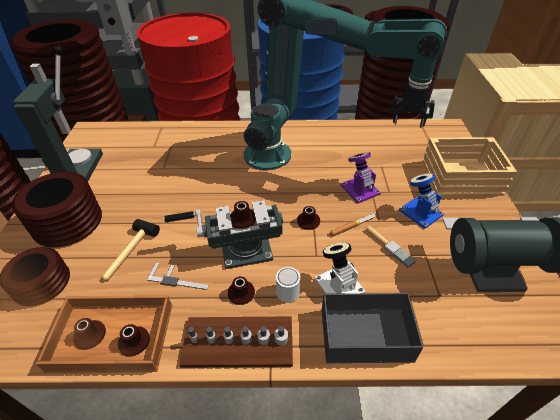

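View pics/side0.png

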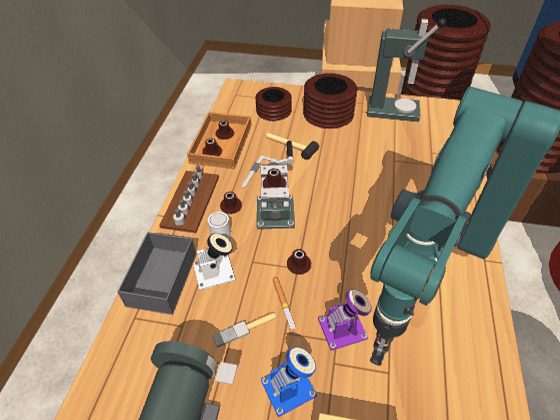

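View pics/wrist0.png

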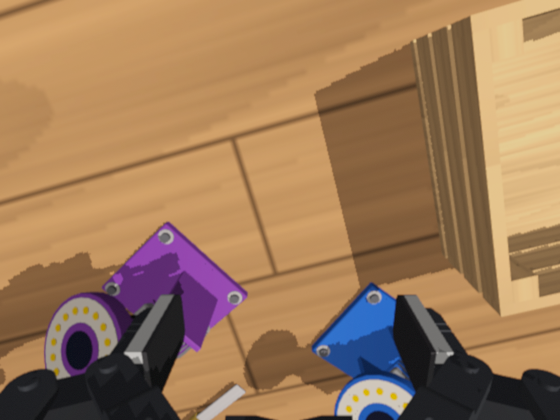

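```bash
python3 - <<'E'
import cv2
a=cv2.imread('pics/scene0.png')[170:310,150:380]; b=cv2.imread('pics/side0.png')[130:300,180:330]
cv2.imwrite('pics/c1.png',cv2.resize(a,None,fx=3.4,fy=3.4,interpolation=cv2.INTER_CUBIC))
cv2.imwrite('pics/c2.png',cv2.resize(b,None,fx=3.5,fy=3.5,interpolation=cv2.INTER_CUBIC))
E
```

```text
(no output)
```

View pics/c1.png

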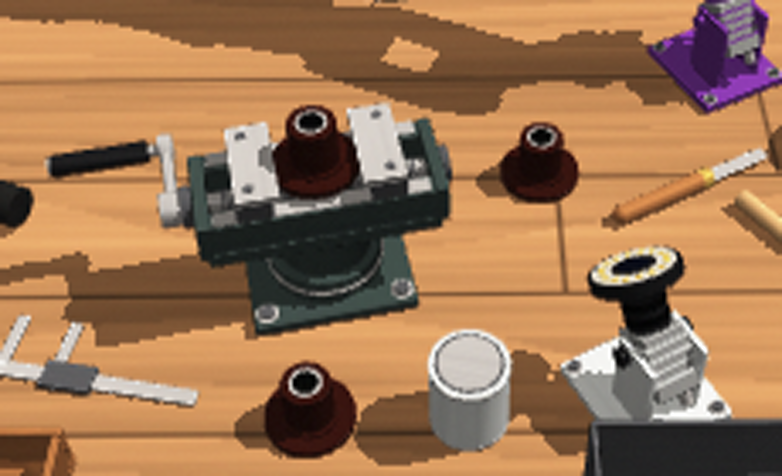

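View pics/c2.png

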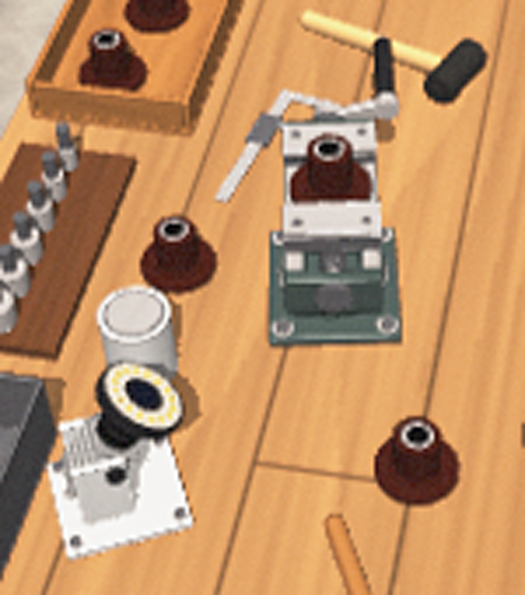

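```bash
python3 - <<'E'
from h import *
s=load('scene0');d=load('side0')
def t(n,a,b): print(n,*[np.round(x,1) if not isinstance(x,list) else x for x in tri((s,*a),(d,*b))])
S=lambda x,y:(150+(x-1.2)/3.4,170+(y-1.2)/3.4); D=lambda x,y:(180+(x-1.2)/3.5,130+(y-1.2)/3.5)
t('sleeve out',S(50,168),D(385,43)); t('sleeve in',S(152,151),D(387,93))
t('collar top',S(311,121),D(329,148))
t('hub',S(169,208),D(288,100))
t('spareA top',S(541,136),D(417,434)); t('spareB top',S(304,383),D(174,230))
t('tin top',S(472,362),D(136,313))
t('lens',S(636,268),D(140,393))
# jaw bolt heads
t('jaw- bolt1 (far/robot)',S(239,138),D(360,132)); t('jaw- bolt2',S(247,188),D(295,137))
t('jaw+ bolt1',S(376,115),D(367,221)); t('jaw+ bolt2',S(397,172),D(297,224))
t('base bolt1',S(266,313),D(283,327));t('base bolt2',S(401,288),D(388,324))
t('base bolt1b',S(266,313),D(283,327)); 
for b in [(266,313),(401,288)]: print(plane(s,*S(*b),12))
for b in [(283,327),(388,324)]: print(plane(d,*D(*b),12))
print('cam base bolts'); 
for b in [(75,542),(180,514),(152,421)]: print(plane(d,*D(*b),10))
for b in [(575,367),(716,408)]: print(plane(s,*S(*b),10))
E
```

```text
sleeve out [ 514.6 -312.2  138.7] [np.float64(1.53), np.float64(1.53)]
sleeve in [ 497.2 -219.3  144.6] [np.float64(3.27), np.float64(3.27)]
collar top [526.  -59.5 208.3] [np.float64(0.17), np.float64(0.17)]
hub [ 592.8 -180.5  162.3] [np.float64(4.83), np.float64(4.83)]
spareA top [400.3 159.5  58.8] [np.float64(0.03), np.float64(0.03)]
spareB top [700.3 -65.4  55.5] [np.float64(0.06), np.float64(0.06)]
tin top [698.   81.6  84.4] [np.float64(1.65), np.float64(1.65)]
lens [645.5 224.  146.2] [np.float64(1.07), np.float64(1.07)]
jaw- bolt1 (far/robot) [ 508.4 -130.6  169.1] [np.float64(0.02), np.float64(0.02)]
jaw- bolt2 [ 572.4 -114.9  168.3] [np.float64(2.12), np.float64(2.12)]
jaw+ bolt1 [478.4  -5.1 168.6] [np.float64(0.39), np.float64(0.39)]
jaw+ bolt2 [546.7  13.8 167.1] [np.float64(4.17), np.float64(4.17)]
base bolt1 [568.2 -95.9 -63.8] [np.float64(39.42), np.float64(39.42)]
base bolt2 [484.8 -14.1 -39.9] [np.float64(39.03), np.float64(39.03)]
base bolt1b [568.2 -95.9 -63.8] [np.float64(39.42), np.float64(39.42)]
[ 591.27571725 -114.28395078   12.        ]
[562.11030999  15.44370211  12.        ]
[565.46416162  11.81371915  12.        ]
[457.62604601 -11.68234953  12.        ]
cam base bolts
[700.74096241 304.12337028  10.        ]
[611.87378154 256.3754607   10.        ]
[668.13176661 154.12695883  10.        ]
[654.42251691 179.77820579  10.        ]
[699.71823017 304.41966038  10.        ]
```

Scene view: the vise is at (242,225), with its black crank sleeve at (164–195,217) on the −y side. Candidates:

- **Bush:** in the vise at scene (241,206), plus look-alikes at (308,210), (240,285), and in the tray at (88,332) and (133,340). The crops show only the first is gripped in the jaws, so that's my choice.
- **Camera:** grey/white stand at (340,265), purple at (360,180), blue at (425,200). I choose the grey/white one.

I'll turn the tool and move towards the crank.

```bash
python3 -m jog '[0,0,0,1.4, 0,0,0,1.4, 0,0,0,1.4, 0,0,0,1.4, 0,0,0,1.4, 0,0,0,1.4, 0,0,0,1.4, 0,0,0,1.4]' 1
cat >> h.py <<'E'
def goto(P,H=None):
    s=ctrl.read_state(); T=rot(s['tool_rot']); d=T.T@(np.array(P,float)-s['eef_pos'])
    h=np.degrees(np.arctan2(T[1,0],T[0,0])); print('t',round(s['time'],2),'pos',np.round(s['eef_pos'],1),'H',round(h,1),'tilt',np.round(np.degrees(np.arccos(-T[2,2])),1),'tool shift',np.round(d,1))
    if H is not None: print('turn units',round(((h-H+180)%360-180)/5,2))
E
python3 -c "
from h import *
goto([500,-266,255],103.5)"
```

```text
time: 0.82
eef_pos: [145.5, 530.2, 255.8]
tool_rot: [0.0, 0.586, 0.811, -0.0]
wrist_force: [-0.1, 0.9, 0.3]
width: 85.2
t 0.82 pos [145.5 530.2 255.8] H 108.3 tilt 0.1 tool shift [-867.3   86.4    1.4]
turn units 0.96
```

```bash
python3 -m jog '[-36,3.6,-5,0, -36,3.6,-5,0, -36,3.6,-5,0, -36,3.6,-5,0, -36,3.6,0,0, -36,3.6,0,0, -36,3.6,0,0, -36,3.6,0,0]'
python3 -m jog '[-36,3.6,0,0, -36,3.6,0,0, -36,3.6,0,0, -36,3.6,0,0, -36,3.6,0,0, -36,3.6,0,0, -36,3.6,0,0, 0,0,0,0]'
python3 -c "
from h import *
goto([500,-266,255],103.5)
grab('wrist','wrist1')"
```

```text
time: 1.48
eef_pos: [265.0, 265.1, 276.1]
tool_rot: [0.0, 0.583, 0.813, 0.0]
wrist_force: [1.4, -0.0, 0.9]
width: 85.8
time: 2.15
eef_pos: [370.9, 30.9, 275.6]
tool_rot: [0.001, 0.587, 0.81, -0.001]
wrist_force: [-0.9, -0.2, -0.2]
width: 85.4
t 2.15 pos [370.9  30.9 275.6] H 108.1 tilt 0.2 tool shift [-322.2   30.4   21.5]
turn units 0.92
```

View pics/wrist1.png

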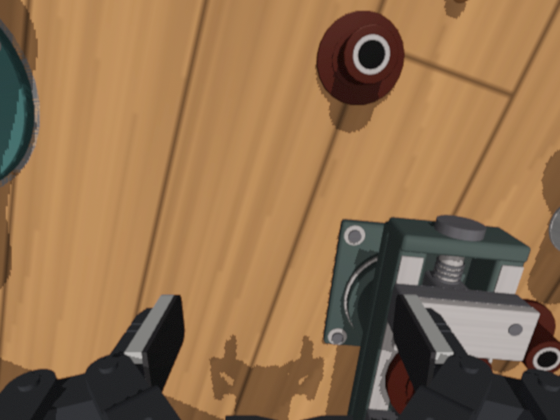

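The wrist picture shows spare_a at (362,55), the vise's +y end at (450,240), and the bush at (410,385) behind the finger. I'll carry on to the crank.

```bash
python3 -m jog '[-36,3.6,0,0, -36,3.6,0,0, -36,3.6,0,0, -36,3.6,0,0, -36,3.6,0,0, -36,3.6,0,0, 0,0,0,0.9, 0,0,0,0]'
python3 -c "
from h import *
goto([500,-266,255],103.5)
grab('wrist','wrist2');grab('side','side2');grab('scene','scene2')"
```

```text
time: 2.87
eef_pos: [459.4, -161.9, 275.2]
tool_rot: [-0.001, 0.615, 0.788, 0.0]
wrist_force: [0.2, -0.3, -0.7]
width: 85.3
t 2.87 pos [ 459.4 -161.9  275.2] H 104.0 tilt 0.2 tool shift [-110.9   14.2   19.9]
turn units 0.11
```

View pics/wrist2.png

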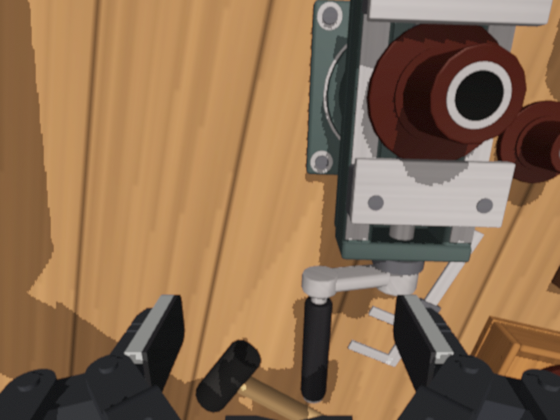

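View pics/side2.png

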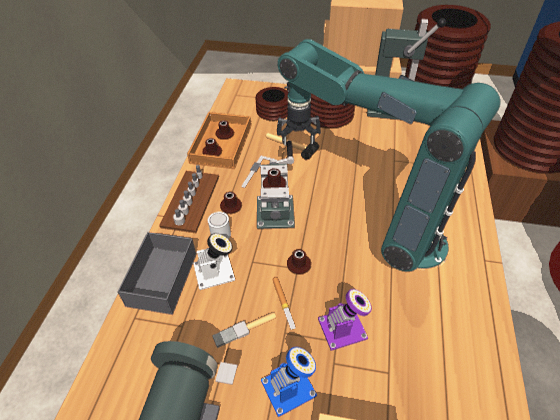

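Wrist view: the black sleeve runs from (318,300) to (314,395), the jaw bolts are at (376,202) and (485,205), and the collar ring is at (478,96). The mallet lies beneath, at (228,376).

```bash
python3 - <<'E'
from h import *
s=load('scene0');d=load('side0');w=load('wrist2')
print(w['xyz'])
S=lambda x,y:(150+(x-1.2)/3.4,170+(y-1.2)/3.4); D=lambda x,y:(180+(x-1.2)/3.5,130+(y-1.2)/3.5)
# masks of the collar ring (bright) in w
print('collar',tri((s,*S(311,121)),(d,*D(329,148)),(w,478,96)))
a,ra=tri((s,*S(50,168)),(d,*D(385,43)),(w,314,396));b,rb=tri((s,*S(152,151)),(d,*D(387,93)),(w,318,301))
print('out',a.round(1),ra,'in',b.round(1),rb, (b+a)/2)
print('yaw sleeve',np.degrees(np.arctan2(-(b-a)[0],(b-a)[1])))
p=plane(w,376,202,170);q=plane(w,485,205,170);print(p,q,'yaw bolts',np.degrees(np.arctan2(*(q-p)[[1,0]])),np.linalg.norm(q-p))
p=plane(w,346,253,150);q=plane(w,468,256,150);print('yaw end',np.degrees(np.arctan2(*(q-p)[[1,0]])))
p=plane(w,330,16,10);q=plane(w,321,162,10);print('yaw base',np.degrees(np.arctan2(-(p-q)[0],(p-q)[1])))
for yaw in (12,13.5,15):
    c,sn=np.cos(np.radians(yaw)),np.sin(np.radians(yaw)); ctr=np.array([526,-59.5])+190*np.array([sn,-c])
    m=(a+b)/2; dx=m[:2]-ctr; X=dx@[c,sn]; Z=m[2]-125
    print(yaw,ctr,'x,z',X,Z,np.hypot(X,Z),'crank',0.9+np.arctan2(-X,Z),'y',dx@[-sn,c])
E
```

```text
[438.56909906 -81.51198984 392.65606372]
collar (array([525.76419741, -60.07474798, 207.7491359 ]), [np.float64(0.67), np.float64(0.34), np.float64(0.64)])
out [ 516.4 -311.7  141. ] [np.float64(1.95), np.float64(2.65), np.float64(2.58)] in [ 496.8 -220.2  144.4] [np.float64(3.92), np.float64(2.67), np.float64(1.31)] [ 506.59364606 -265.9326969   142.69330234]
yaw sleeve 12.081050655524429
[ 506.73730003 -130.22083688  170.        ] [ 573.56748535 -115.54486261  170.        ] yaw bolts 12.385610058068558 68.42264165310422
yaw end 12.503068088364037
yaw base 12.10635405458375
12 [ 565.50322126 -245.34804414] x,z -61.90204959764104 17.69330233908505 64.38102742307771 crank 2.1923920868668323 y -7.886839326858247
13.5 [ 570.35461913 -244.25028488] x,z -67.06091087514972 17.69330233908505 69.3557403180663 crank 2.212835466092381 y -6.198621696886178
15 [ 575.17561857 -243.02590699] x,z -72.17381195411178 17.69330233908505 74.31091494289221 crank 2.230388959955159 y -4.375939331942864
```

```bash
python3 - <<'E'
from h import *
w=load('wrist2');s=load('scene0');d=load('side0')
for n,u,v in [('mallet head A',238,348),('head B',215,405),('handle',262,392)]: print(n,plane(w,u,v,25).round(0))
for n,u,v in [('cal jaw tip',355,347),('cal jaw2',375,313),('cal',392,358)]: print(n,plane(w,u,v,8).round(0))
for n,u,v in [('mallet head',145,228),('mallet handle end',105,278),('cal l',150,268),('cal r',207,288)]: print('scene',n,plane(s,u,v,20).round(0))
print('crank ctr px',proj(w,[566.4,-245.4,125]))
goto([505.7,-262.7,275],102.3)
E
```

```text
mallet head A [ 449. -374.   25.]
head B [ 438. -466.   25.]
handle [ 491. -431.   25.]
cal jaw tip [ 590. -350.    8.]
cal jaw2 [ 599. -298.    8.]
cal [ 640. -355.    8.]
scene mallet head [ 447. -421.   20.]
scene mallet handle end [ 657. -494.   20.]
scene cal l [ 620. -361.   20.]
scene cal r [ 696. -167.   20.]
crank ctr px [388.18749819 330.24836151]
t 3.02 pos [ 458.9 -160.2  276.3] H 104.4 tilt 0.0 tool shift [-110.9   19.9    1.3]
turn units 0.41
```

```bash
python3 -m jog '[-37,6.6,0,0, -37,6.6,0,0, -37,6.6,0,0.4, 0,0,0,0, 0,0,15,0, 0,0,30,0, 0,0,15,0, 0,0,0,0]'
python3 -c "
from h import *
goto([505.7,-262.7,149],102.3)
grab('wrist','wrist3')"
```

```text
time: 3.68
eef_pos: [503.6, -261.5, 211.9]
tool_rot: [-0.004, 0.627, 0.779, -0.0]
wrist_force: [-0.7, 1.2, -0.7]
width: 85.4
t 3.68 pos [ 503.6 -261.5  211.9] H 102.3 tilt 0.5 tool shift [-2.   2.2 62.9]
turn units 0.01
```

View pics/wrist3.png

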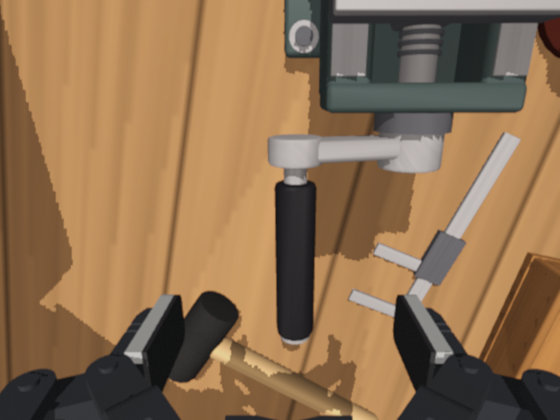

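The sleeve, seen from (295,185) to (295,335), lies midway between the fingers. I'll check the grasp depth along it before going down.

```bash
python3 - <<'E'
from h import *
w=load('wrist3'); print(w['xyz'])
st=ctrl.read_state()
T=rot(st['tool_rot']);p=np.array(st['eef_pos'])
for z in (-10,6,25): print(z,proj(w,p+T@[0,0,z]),proj(w,p+T@[0,42,z]))
print('target',proj(w,[505.7,-262.7,143]))
for v in(185,335): print(plane(w,295,v,143))
print('hub',plane(w,412,152,125))
E
```

```text
[ 485.7444844  -181.01898815  329.73526026]
-10 [293.04137573 353.36934998] [416.03193266 353.56916281]
6 [292.65962877 325.68181685] [402.48835605 325.83814372]
25 [292.30039144 299.6268736 ] [389.74573808 299.74711974]
target [294.16100167 256.96696487]
[ 497.2945211  -223.05962517  143.        ]
[ 517.22355413 -312.03189776  143.        ]
hub [ 557.04639977 -195.30628784  125.        ]
```

```bash
python3 -m jog '[-2,2,30,0, 0,0,25,0, 0,0,8,0, 0,0,0,0, 0,0,0,0]'
python3 -m jog '[0,0,0,0, 0,0,0,0, 0,0,0,0, 0,0,0,0, 0,0,0,0, 0,0,0,0]' 0.1 40
python3 -c "
from h import *
goto([505.7,-262.7,149],102.3)
print(np.round(ctrl.read_state()['qpos'],3))
grab('side','side3');grab('wrist','wrist4')"
```

```text
time: 4.15
eef_pos: [508.3, -265.8, 155.0]
tool_rot: [0.001, 0.628, 0.778, 0.0]
wrist_force: [0.6, 0.5, -0.3]
width: 85.6
time: 4.65
eef_pos: [507.7, -266.2, 153.7]
tool_rot: [0.0, 0.628, 0.778, -0.0]
wrist_force: [-1.1, -0.8, 2.3]
width: 20.5
t 4.65 pos [ 507.7 -266.2  153.7] H 102.2 tilt 0.0 tool shift [ 3.9 -1.2  4.7]
turn units -0.03
[-0.582  0.18   1.472 -0.     1.489 -0.794]
```

View pics/wrist4.png

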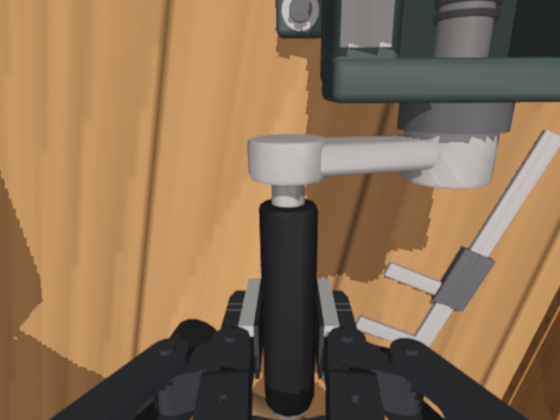

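The sleeve is pinched. Next I'll compute the circle steps in tool axes: tool y is vise +x and tool z is down.

```bash
python3 - <<'E'
import numpy as np
phi=1.25+0.3*np.arange(38)
dy=np.diff(-65*np.sin(phi));dz=np.diff(-65*np.cos(phi))
for i in range(37): print(i,phi[i+1].round(2),dy[i].round(1),dz[i].round(1))
E
```

```text
0 1.55 -3.3 19.1
1 1.85 2.5 19.3
2 2.15 8.1 17.7
3 2.45 12.9 14.5
4 2.75 16.6 10.0
5 3.05 18.9 4.6
6 3.35 19.4 -1.1
7 3.65 18.2 -6.8
8 3.95 15.4 -11.9
9 4.25 11.2 -15.9
10 4.55 6.0 -18.5
11 4.85 0.2 -19.4
12 5.15 -5.5 -18.6
13 5.45 -10.8 -16.2
14 5.75 -15.1 -12.3
15 6.05 -18.0 -7.3
16 6.35 -19.4 -1.6
17 6.65 -19.0 4.2
18 6.95 -16.9 9.6
19 7.25 -13.3 14.2
20 7.55 -8.5 17.5
21 7.85 -3.0 19.2
22 8.15 2.8 19.2
23 8.45 8.4 17.5
24 8.75 13.2 14.3
25 9.05 16.8 9.7
26 9.35 18.9 4.3
27 9.65 19.4 -1.5
28 9.95 18.1 -7.1
29 10.25 15.2 -12.1
30 10.55 10.9 -16.1
31 10.85 5.7 -18.6
32 11.15 -0.1 -19.4
33 11.45 -5.8 -18.5
34 11.75 -11.0 -16.0
35 12.05 -15.3 -12.0
36 12.35 -18.1 -7.0
```

```bash
python3 -m jog '[0,-3.3,19.1,0, 0,2.5,19.3,0, 0,8.1,17.7,0, 0,0,0,0]' - 60
cat > ck.py <<'E'
from h import *
c=np.array([566.4,-245.4]);a=np.radians(12.3)
s=ctrl.read_state();p=np.array(s['eef_pos']);T=rot(s['tool_rot']);d=p[:2]-c
X=d@[np.cos(a),np.sin(a)];Y=d@[-np.sin(a),np.cos(a)];Z=p[2]-6-125
print('t',round(s['time'],2),'XYZ',np.round([X,Y,Z],1),'r',round(np.hypot(X,Z),1),'phi',round(np.arctan2(-X,Z)%(2*np.pi),3),'F',np.round(s['wrist_force'],1),'w',round(s['width'],1),'tilt',round(np.degrees(np.arccos(-T[2,2])),2), 'q',np.round(s['qpos'],2))
E
python3 ck.py
```

```text
time: 5.08
eef_pos: [518.8, -263.7, 96.4]
tool_rot: [0.003, 0.628, 0.778, 0.003]
wrist_force: [7.3, 0.6, 1.6]
width: 19.9
t 5.08 XYZ [-50.4  -7.7 -34.6] r 61.1 phi 2.172 F [7.3 0.6 1.6] w 19.9 tilt 0.51 q [-0.57  0.24  1.52  0.01  1.37 -0.78]
```

```bash
python3 -m jog '[0,12.9,14.5,0, 0,16.6,10,0, 0,18.9,4.6,0, 0,19.4,-1.1,0, 0,0,0,0]'; python3 ck.py
```

```text
time: 5.5
eef_pos: [585.2, -249.1, 73.7]
tool_rot: [0.003, 0.627, 0.779, 0.002]
wrist_force: [-2.6, 4.8, 13.8]
width: 20.1
t 5.5 XYZ [ 17.6  -7.6 -57.3] r 60.0 phi 3.439 F [-2.6  4.8 13.8] w 20.1 tilt 0.36 q [-0.49  0.37  1.4   0.    1.37 -0.71]
```

```bash
python3 -m jog '[0,18.2,-6.8,0, 0,15.4,-11.9,0, 0,11.2,-15.9,0, 0,6,-18.5,0, 0,0.2,-19.4,0, 0,-5.5,-18.6,0, 0,0,0,0]'; python3 ck.py
```

```text
time: 6.08
eef_pos: [626.6, -240.0, 163.4]
tool_rot: [0.001, 0.628, 0.778, 0.001]
wrist_force: [1.4, 3.5, 4.0]
width: 19.8
t 6.08 XYZ [60.  -7.6 32.4] r 68.2 phi 5.208 F [1.4 3.5 4. ] w 19.8 tilt 0.21 q [-0.45  0.39  1.19  0.    1.56 -0.66]
```

```bash
python3 -m jog '[0,-10.8,-16.2,0, 0,-15.1,-12.3,0, 0,-18,-7.3,0, 0,-19.4,-1.6,0, 0,-19,4.2,0, 0,-16.9,9.6,0, 0,-13.3,14.2,0, 0,0,0,0]'; python3 ck.py
```

```text
time: 6.75
eef_pos: [512.9, -265.0, 167.2]
tool_rot: [-0.001, 0.629, 0.777, -0.001]
wrist_force: [-3.1, -3.1, -4.0]
width: 20.1
t 6.75 XYZ [-56.4  -7.8  36.2] r 67.0 phi 1.0 F [-3.1 -3.1 -4. ] w 20.1 tilt 0.23 q [-0.57  0.18  1.44 -0.    1.52 -0.78]
```

```bash
python3 -m jog '[0,-8.5,17.5,0, 0,-3,19.2,0, 0,2.8,19.2,0, 0,8.4,17.5,0, 0,13.2,14.3,0, 0,16.8,9.7,0, 0,18.9,4.3,0, 0,0,0,0]'; python3 ck.py
```

```text
time: 7.42
eef_pos: [568.9, -252.7, 71.5]
tool_rot: [0.003, 0.627, 0.779, 0.003]
wrist_force: [2.0, 4.6, 12.4]
width: 19.9
t 7.42 XYZ [  0.9  -7.6 -59.5] r 59.5 phi 3.156 F [ 2.   4.6 12.4] w 19.9 tilt 0.5 q [-0.51  0.34  1.44  0.    1.35 -0.73]
```

```bash
python3 -m jog '[0,19.4,-1.5,0, 0,18.1,-7.1,0, 0,15.2,-12.1,0, 0,10.9,-16.1,0, 0,5.7,-18.6,0, 0,-0.1,-19.4,0, 0,-5.8,-18.5,0, 0,0,0,0]'; python3 ck.py
python3 -m jog '[0,-11,-16,0, 0,-15.3,-12,0, 0,-18.1,-7,0, 0,-10,-1,0, 0,0,0,0, 0,0,0,0]'; python3 ck.py
```

```text
time: 8.08
eef_pos: [626.5, -240.0, 163.9]
tool_rot: [0.001, 0.628, 0.778, 0.001]
wrist_force: [1.4, 4.3, 3.2]
width: 19.9
t 8.08 XYZ [59.8 -7.6 32.9] r 68.3 phi 5.215 F [1.4 4.3 3.2] w 19.9 tilt 0.16 q [-0.45  0.39  1.19  0.    1.56 -0.66]
time: 8.58
eef_pos: [572.9, -251.9, 201.3]
tool_rot: [0.002, 0.628, 0.778, 0.001]
wrist_force: [-2.0, 3.3, 13.7]
width: 19.7
t 8.58 XYZ [ 4.9 -7.8 70.3] r 70.5 phi 6.213 F [-2.   3.3 13.7] w 19.7 tilt 0.29 q [-0.51  0.27  1.27  0.    1.6  -0.72]
```

The crank reads about 13.4 rad with the handle at the top. I'll release it and lift.

```bash
python3 -m jog '[0,0,0,0, 0,0,0,0, 0,0,0,0, 0,0,0,0, 0,0,-30,0, 0,0,-35,0, 0,0,-25,0, 0,0,0,0]' 1; python3 ck.py
python3 -c "
from h import *
grab('wrist','wrist5');grab('side','side5');grab('scene','scene5')
cv2.imwrite('pics/c5.png',cv2.resize(cv2.imread('pics/side5.png')[130:300,180:330],None,fx=3.5,fy=3.5,interpolation=cv2.INTER_CUBIC))"
```

```text
time: 9.25
eef_pos: [573.7, -253.2, 294.2]
tool_rot: [0.006, 0.628, 0.778, 0.001]
wrist_force: [0.1, 0.7, 1.2]
width: 85.3
t 9.25 XYZ [  5.5  -9.2 163.2] r 163.3 phi 6.25 F [0.1 0.7 1.2] w 85.3 tilt 0.65 q [-0.51  0.25  1.11 -0.    1.77 -0.72]
```

View pics/wrist5.png

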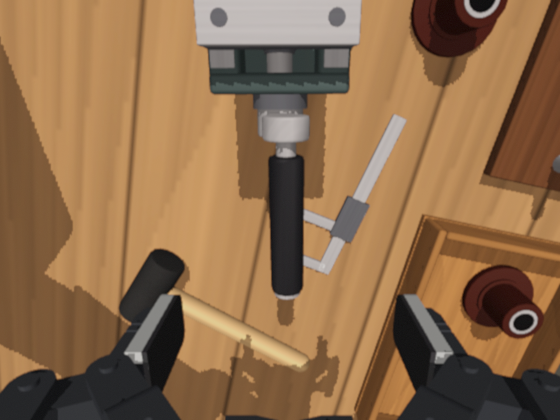

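View pics/c5.png

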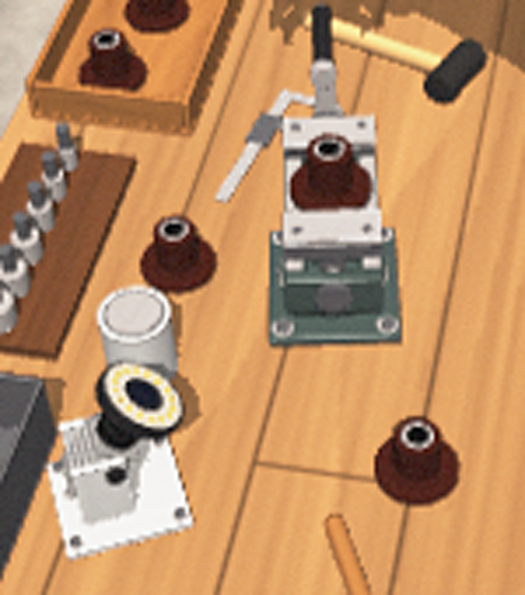

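The side crop shows the crank arm straight up at (322,80), the jaws parted, and the bush still in place at (330,150).

The moves only turn about tool z, so the final 35° tilt has to come from somewhere. I'll briefly test whether the tool tilts at the edge of its reach, high above a clear part of the bench.

```bash
python3 -c "
from h import *
goto([780,-344,294])"
```

```text
t 9.4 pos [ 571.9 -252.2  286.2] H 102.1 tilt 0.1 tool shift [-133.5  184.1   -8.1]
```

```bash
python3 -m jog '[-20,27,0,0, -20,27,0,0, -20,27,0,0, -20,27,0,0, -20,27,0,0, -20,27,0,0, -20,27,0,0, -20,27,0,0]'
python3 -c "
from h import *
goto([780,-344,294]); print(np.round(ctrl.read_state()['qpos'],3))"
```

```text
time: 10.07
eef_pos: [775.3, -344.8, 254.5]
tool_rot: [0.01, 0.628, 0.778, 0.003]
wrist_force: [-0.2, 0.4, -1.3]
width: 86.0
t 10.07 pos [ 775.3 -344.8  254.5] H 102.1 tilt 1.1 tool shift [ -0.6   5.4 -39.4]
[-0.486  0.87   0.28   0.003  1.972 -0.697]
```

```bash
python3 -m jog '[-25,33,0,0, -25,33,0,0, -25,33,0,0]'
python3 -c "
from h import *
goto([780,-344,294]); print(np.round(ctrl.read_state()['qpos'],3))"
```

```text
time: 10.32
eef_pos: [808.8, -361.9, 229.5]
tool_rot: [0.05, 0.627, 0.777, 0.014]
wrist_force: [-0.6, -0.2, 0.2]
width: 85.3
t 10.32 pos [ 808.8 -361.9  229.5] H 102.0 tilt 6.0 tool shift [ 19.5 -18.8 -67.6]
[-0.487  0.902  0.279  0.008  1.856 -0.697]
```

Pushing past the reach limit does tilt the tool outward, 6° so far. I'll push further, then check that the tilt stays when it comes back.

```bash
python3 -m jog '[-20,27,-20,0, -20,27,-20,0, -20,27,-20,0, -20,27,-20,0]'
python3 -c "
from h import *
goto([780,-344,294]); print(np.round(ctrl.read_state()['qpos'],3))"
python3 -m jog '[20,-27,0,0, 20,-27,0,0, 20,-27,0,0, 0,0,0,0]'
python3 -c "
from h import *
goto([780,-344,294]); print(np.round(ctrl.read_state()['qpos'],3), rot(ctrl.read_state()['tool_rot'])[:,2].round(3))"

```

```text
time: 10.65
eef_pos: [817.6, -366.4, 284.8]
tool_rot: [0.104, 0.625, 0.773, 0.028]
wrist_force: [0.6, -0.2, 0.6]
width: 85.4
t 10.65 pos [ 817.6 -366.4  284.8] H 101.5 tilt 12.4 tool shift [ 28.  -29.7 -18.3]
[-0.489  0.846  0.274  0.015  1.806 -0.697]
time: 10.98
eef_pos: [727.4, -324.7, 257.4]
tool_rot: [0.094, 0.625, 0.774, 0.026]
wrist_force: [0.0, -0.6, -3.0]
width: 85.3
t 10.98 pos [ 727.4 -324.7  257.4] H 101.6 tilt 11.2 tool shift [-33.5  52.3 -25.1]
[-0.497  0.529  0.821  0.016  1.598 -0.707] [ 0.177 -0.078 -0.981]
```

The tilt persists at 11°, in the arm's radial plane. That gives me a plan. If I grip the collar with the tool tilted about 17.5° outward, with tool x in the tilt plane, then a half turn about tool z makes the bush's axis lean 35°. Next I need the camera's line-of-sight azimuth.

```bash
python3 - <<'E'
from h import *
goto([560,-20,330])
for tag,(x0,y0,x1,y1) in {'scene5':(315,230,365,275),'side5':(200,225,245,262)}.items():
    c=load(tag); cv2.imwrite(f'pics/r_{tag}.png',cv2.resize(c['pixels'][y0:y1,x0:x1],None,fx=12,fy=12,interpolation=cv2.INTER_CUBIC))
E
```

```text
t 10.98 pos [ 727.4 -324.7  257.4] H 101.6 tilt 11.2 tool shift [ 321.9  -83.8 -124.6]
```

View pics/r_scene5.png

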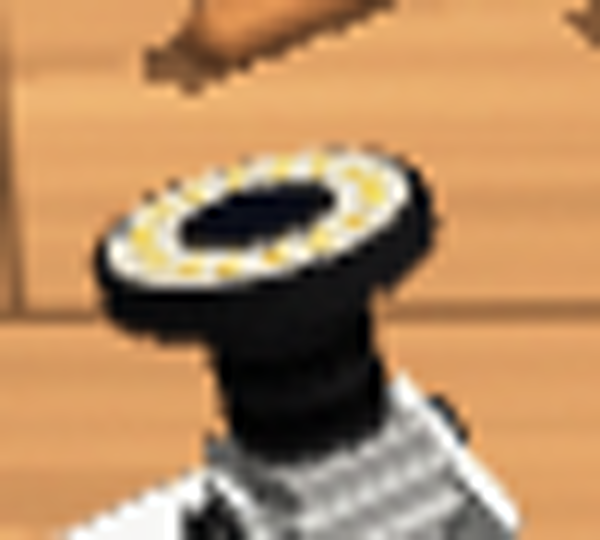

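View pics/r_side5.png

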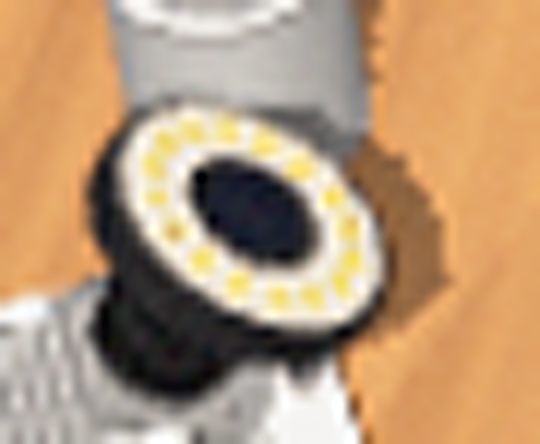

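```bash
python3 -m jog '[20,-5,-40,0, 30,-8,-40,0, 40,-10,-12,0, 40,-10,-8,0, 40,-10,-6,0, 40,-10,-6,0, 40,-10,-6,0, 40,-10,-6,0]'
python3 -c "
from h import *
goto([560,-20,330])
grab('wrist','wrist6')"
```

```text
time: 11.65
eef_pos: [588.5, -59.6, 330.4]
tool_rot: [0.105, 0.625, 0.773, 0.029]
wrist_force: [0.9, 1.7, 0.6]
width: 85.5
t 11.65 pos [588.5 -59.6 330.4] H 101.5 tilt 12.5 tool shift [ 44.2 -18.8  -8.7]
```

View pics/wrist6.png

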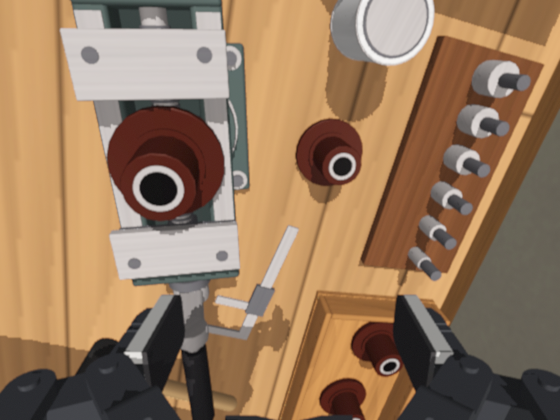

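The jaws at (150,60) and (175,250) stand clear of the bush's flange at (165,160). The inspection camera is still out of frame, so I'll move 130 mm further along +y.

```bash
python3 -m jog '[35,-6,0,0, 35,-6,0,0, 35,-6,0,0, 25,-6,0,0, 0,0,0,0]'
python3 -c "
from h import *
goto([560,70,330])
grab('wrist','wrist7')"
```

```text
time: 12.12
eef_pos: [539.1, 64.0, 309.1]
tool_rot: [0.102, 0.623, 0.775, 0.03]
wrist_force: [0.3, -0.4, -1.0]
width: 85.3
t 12.12 pos [539.1  64.  309.1] H 101.8 tilt 12.2 tool shift [ -1.   25.  -16.8]
```

View pics/wrist7.png

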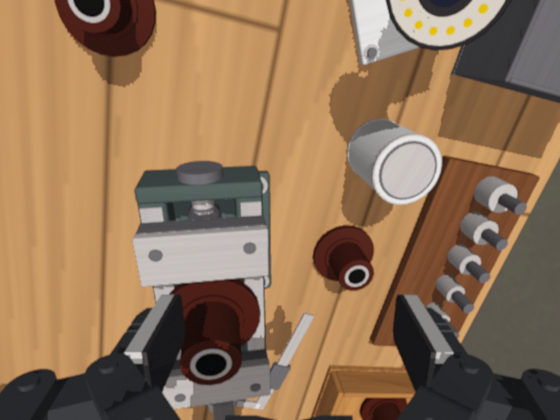

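The ring light is just entering at (445,0). I'll go a little further.

```bash
python3 -m jog '[30,10,-10,0, 35,10,-10,0, 30,10,-10,0, 0,0,0,0]'
python3 -c "
from h import *
goto([560,150,330])
grab('wrist','wrist8')"
```

```text
time: 12.5
eef_pos: [546.3, 165.4, 332.9]
tool_rot: [0.103, 0.623, 0.775, 0.031]
wrist_force: [0.4, 0.5, -0.1]
width: 85.4
t 12.5 pos [546.3 165.4 332.9] H 101.8 tilt 12.3 tool shift [-17.4   9.2   6.8]
```

View pics/wrist8.png

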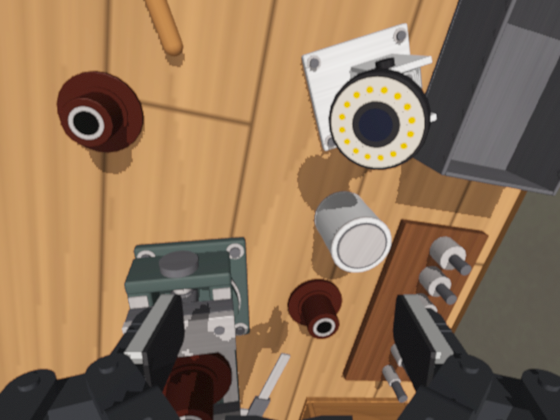

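The real camera's ring light is face-on at (380,118), with base bolts at (314,63), (401,36) and (333,142). Now I'll compute the lens centre and line of sight.

```bash
cat > cam.py <<'E'
from h import *
boxes={'scene5':(318,238,356,262),'side5':(203,228,236,258),'wrist8':(322,60,440,175)}
obs=[];res={}
for t,(x0,y0,x1,y1) in boxes.items():
    c=load(t);im=c['pixels'][y0:y1,x0:x1]
    k=8 if t!='wrist8' else 3
    im=cv2.resize(im,None,fx=k,fy=k,interpolation=cv2.INTER_CUBIC)
    hsv=cv2.cvtColor(im,cv2.COLOR_BGR2HSV)
    m=(hsv[...,2]>150).astype(np.uint8)
    # drop wood: hue 8-18 with sat 90-190 
    wood=(hsv[...,0]<20)&(hsv[...,1]>70); m[wood]=0
    m=cv2.morphologyEx(m,cv2.MORPH_CLOSE,np.ones((3*k//3,3*k//3),np.uint8)); 
    n,l,s,ce=cv2.connectedComponentsWithStats(m)
    ctr=np.array(im.shape[1::-1])/2
    best=None
    for i in range(1,n):
        cs,_=cv2.findContours((l==i).astype(np.uint8),cv2.RETR_EXTERNAL,cv2.CHAIN_APPROX_NONE)
        if s[i,4]>400 and cv2.pointPolygonTest(cs[0],tuple(map(float,ctr)),False)>0 : best=cs[0]
    if best is None:
        print(t,'none',s[:, :5]); cv2.imwrite(f'pics/m_{t}.png',m*255); continue
    h=cv2.convexHull(best); e=cv2.fitEllipse(h)
    v=im.copy();cv2.ellipse(v,e,(0,255,0),1);cv2.imwrite(f'pics/m_{t}.png',v)
    (u,w),(a,b),ang=e; u=(u+.5)/k-.5+x0;w=(w+.5)/k-.5+y0;a/=k;b/=k
    print(t,'c',np.round([u,w],2),'axes',np.round([a,b],2),'ang',round(ang,1))
    # cone normals
    th=np.radians(ang);U=np.array([[np.cos(th),-np.sin(th)],[np.sin(th),np.cos(th)]])
    A=U@np.diag([4/a**2,4/b**2])@U.T; cc=np.array([u,w]);Q=np.zeros((3,3));Q[:2,:2]=A;Q[:2,2]=Q[2,:2]=-A@cc;Q[2,2]=cc@A@cc-1
    K=c['intrinsics'];M=K.T@Q@K;ev,V=np.linalg.eigh(M)
    if (ev>0).sum()==1: ev,V=np.linalg.eigh(-M)
    # ev ascending: neg, pos small, pos large
    l3,l2,l1=ev; 
    for sg in(1,-1):
        nn=np.sqrt((l1-l2)/(l1-l3))*V[:,2]+sg*np.sqrt((l2-l3)/(l1-l3))*V[:,0]
        nw=rot(c['attitude'])@[nn[0],-nn[1],-nn[2]]
        if nw[2]<0:nw=-nw
        print('   normal',nw.round(3),'tilt',np.degrees(np.arccos(nw[2])).round(1),'az',np.degrees(np.arctan2(nw[1],nw[0])).round(1))
    obs.append((c,u,w))
print('centre',tri(*obs))
E
python3 cam.py
python3 - <<'E'
from h import *
w=load('wrist8');P=[plane(w,u,v,10) for u,v in [(314,63),(401,36),(333,142)]]
for p in P: print(p.round(1))
d=P[1]-P[0];e=P[2]-P[0];print(np.degrees(np.arctan2(d[1],d[0])),np.linalg.norm(d),np.degrees(np.arctan2(e[1],e[0])),np.linalg.norm(e))
E
python3 -c "
import cv2,numpy as np
a=[cv2.resize(cv2.imread(f'pics/m_{t}.png'),(260,260)) for t in ('scene5','side5','wrist8')]
cv2.imwrite('pics/m.png',np.hstack(a))"
```

```text
scene5 c [336.13 247.89] axes [ 9.52 25.79] ang 75.8
   normal [-0.951 -0.172  0.257] tilt 75.1 az -169.7
   normal [-0.496 -0.272  0.825] tilt 34.4 az -151.2
side5 c [220.67 237.15] axes [22.4  31.72] ang 153.1
   normal [-0.743 -0.011  0.669] tilt 48.0 az -179.2
   normal [0.388 0.827 0.407] tilt 66.0 az 64.9
wrist8 c [377.38 121.72] axes [90.75 93.19] ang 103.0
   normal [-0.507 -0.267  0.82 ] tilt 35.0 az -152.2
   normal [-0.274  0.45   0.85 ] tilt 31.8 az 121.3
centre (array([643.4450485 , 220.37852807, 153.47072539]), [np.float64(5.6), np.float64(8.97), np.float64(6.74)])
[612.7 256.9  10. ]
[702.  304.7  10. ]
[658.2 176.8  10. ]
28.16496206343918 101.33547216970504 -60.38187508517003 92.08304804036058
```

View pics/m.png

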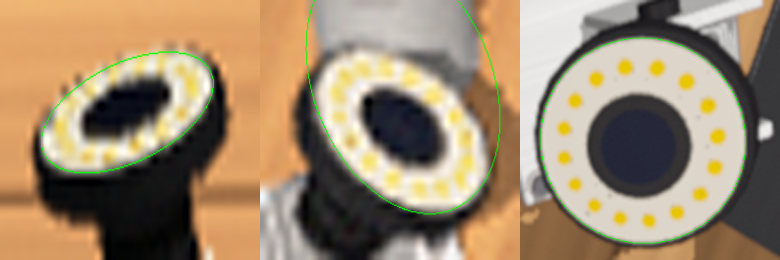

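The side fit leaked onto the tin, so I'll discard it. Scene, wrist and base plate agree on a 35° tilt with the sight azimuth at about −152°.

```bash
python3 - <<'E'
from h import *
s=load('scene5');d=load('side5');w=load('wrist8')
C,r=tri((s,336.13,247.89),(w,377.38,121.72)); print(C,r)
C,r=tri((s,336.13,247.89),(w,377.38,121.72),(d,220.9,242.3)); print(C,r)
az=np.radians(-151.9);n=np.array([np.sin(np.radians(35))*np.cos(az),np.sin(np.radians(35))*np.sin(az),np.cos(np.radians(35))])
F=C+120*n; print('n',n,'focus',F,'az of focus',np.degrees(np.arctan2(F[1],F[0])))
t=rot(ctrl.read_state()['tool_rot'])[:,2]; print('tool z',t, np.degrees(np.arctan2(t[1],t[0])))
print(np.round(ctrl.read_state()['qpos'],3))
E
```

```text
[642.81713537 224.16315968 144.23636722] [np.float64(0.61), np.float64(0.61)]
[642.14006415 223.72560095 144.72400555] [np.float64(0.75), np.float64(1.22), np.float64(1.47)]
n [-0.50596718 -0.27016132  0.81915204] focus [581.42400204 191.30624299 243.02225087] az of focus 18.21278352643606
tool z [ 0.19667398 -0.08345839 -0.97691046] -22.993886741047223
[ 0.26   0.022  1.304 -0.132  1.644  0.024]
```

Lens centre is (642,224,145) and the focus is (581,191,243), both within 2 mm of the text's heights. I'll add tilt by pushing past reach at about azimuth 30–40°, up high where nothing is in the way.

```bash
python3 -c "
from h import *
goto([546,165,420]); goto([720,400,420])
s=load('scene0')
for p in [(455,240),(490,220),(425,165),(510,180)]: print(p,plane(s,*p,150).round(0))"
```

```text
t 12.55 pos [546.2 162.9 332.1] H 101.7 tilt 12.3 tool shift [ -8.8  15.6 -86.1]
t 12.55 pos [546.2 162.9 332.1] H 101.7 tilt 12.3 tool shift [184.6 234.4 -71.4]
(455, 240) [621. 579. 150.]
(490, 220) [541. 714. 150.]
(425, 165) [267. 585. 150.]
(510, 180) [353. 856. 150.]
```

```bash
python3 -m jog '[-2,4,-22,0, -2,4,-22,0, -2,4,-22,0, 20,26,-4,0, 20,26,2,0, 20,26,2,0, 20,26,2,0, 20,26,2,0]'
cat > tl.py <<'E'
from h import *
s=ctrl.read_state();T=rot(s['tool_rot']);t=T[:,2]
D=np.array([0.506,0.270,-0.819]);D/=np.linalg.norm(D);dn=np.array([0,0,-1.])
an=lambda a,b:np.degrees(np.arccos(np.clip(a@b,-1,1)))
print('t',round(s['time'],2),'p',np.round(s['eef_pos'],1),'q',np.round(s['qpos'],2))
print('tilt',an(t,dn).round(1),'az',np.degrees(np.arctan2(t[1],t[0])).round(1),'toD',an(t,D).round(1))
# required turn about tool z taking down->D
a=dn-t*(dn@t);b=D-t*(D@t);psi=np.degrees(np.arctan2(np.cross(a,b)@t,a@b));print('psi',psi.round(1),'units',(psi/5).round(2))
# turn to make tool y horizontal
y=T[:,1];x=T[:,0];ang=np.degrees(np.arctan2(-y[2],-x[2]));ang=(ang+90)%180-90;print('turn for y horizontal',ang.round(1),'units',(ang/5).round(2),'or +-36 units')
E
python3 tl.py
```

```text
time: 13.22
eef_pos: [652.9, 287.4, 403.5]
tool_rot: [0.103, 0.626, 0.773, 0.028]
wrist_force: [1.5, -0.5, 0.7]
width: 85.5
t 13.22 p [652.9 287.4 403.5] q [ 0.4   0.41  0.71 -0.16  1.88  0.13]
tilt 12.2 az -23.9 toD 28.9
psi 110.8 units 22.16
turn for y horizontal -54.1 units -10.82 or +-36 units
```

```bash
python3 -m jog '[20,26,2,0, 20,26,2,0, 20,26,2,0, 20,26,2,0, 20,26,2,0, 20,26,2,0]'; python3 tl.py
```

```text
time: 13.72
eef_pos: [733.3, 406.7, 362.1]
tool_rot: [0.112, 0.623, 0.773, 0.049]
wrist_force: [0.2, -0.3, 0.5]
width: 86.1
t 13.72 p [733.3 406.7 362.1] q [ 0.5   0.75  0.28 -0.18  1.93  0.21]
tilt 14.1 az -15.5 toD 26.4
psi 117.3 units 23.46
turn for y horizontal -62.2 units -12.45 or +-36 units
```

```bash
python3 -m jog '[18,24,-15,0, 18,24,-15,0, 18,24,-15,0, 18,24,-15,0, 18,24,-15,0]'; python3 tl.py
```

```text
time: 14.13
eef_pos: [716.1, 463.9, 392.2]
tool_rot: [0.132, 0.615, 0.771, 0.101]
wrist_force: [0.3, 0.1, 0.2]
width: 85.3
t 14.13 p [716.1 463.9 392.2] q [ 0.57  0.72  0.27 -0.19  1.86  0.27]
tilt 19.1 az -1.2 toD 20.3
psi 126.0 units 25.21
turn for y horizontal -75.9 units -15.17 or +-36 units
```

Tilt is 19.1° against 20.3° to target, so they're nearly equal. One more nudge, then I'll turn so the jaw axis is horizontal for the grasp.

```bash
python3 -m jog '[18,24,-15,0, 0,0,10,-1.4, 0,0,10,-1.4, 0,0,0,-1.4, 0,0,0,-1.4, 0,0,0,-1.4, 0,0,0,-1.4, 0,0,0,-1.4]'; python3 tl.py
```

```text
time: 14.8
eef_pos: [719.7, 474.1, 378.0]
tool_rot: [0.169, 0.235, 0.956, 0.043]
wrist_force: [0.3, -1.0, 0.2]
width: 85.5
t 14.8 p [719.7 474.1 378. ] q [ 0.58  0.71  0.32 -0.19  1.8  -0.58]
tilt 20.0 az 0.6 toD 19.3
psi 126.7 units 25.33
turn for y horizontal -28.2 units -5.64 or +-36 units
```

```bash
python3 -m jog '[0,0,0,-1.4, 0,0,0,-1.4, 0,0,0,-1.4, 0,0,0,-1.4, 0,0,0,0]' 0.75; python3 tl.py; python3 -c "
from h import *
T=rot(ctrl.read_state()['tool_rot']);g=np.array([526,-60,197]);pre=g-6*T[:,2]-100*T[:,2]
print(T.round(3));print('pre',pre);goto(pre)"
```

```text
time: 15.22
eef_pos: [719.8, 474.1, 377.9]
tool_rot: [0.174, -0.001, 0.985, 0.001]
wrist_force: [0.5, 1.2, 0.9]
width: 64.1
t 15.22 p [719.8 474.1 377.9] q [ 0.58  0.71  0.32 -0.19  1.8  -1.06]
tilt 20.0 az 0.6 toD 19.3
psi 126.7 units 25.33
turn for y horizontal -0.4 units -0.08 or +-36 units
[[-0.939 -0.003  0.343]
 [-0.002  1.     0.003]
 [-0.343  0.002 -0.939]]
pre [489.68967319 -60.35216091 296.58632511]
t 15.22 pos [719.8 474.1 377.9] H -179.9 tilt 20.0 tool shift [ 245.1 -533.9   -4.2]
```

```bash
python3 -m jog '[16,-35,0,0, 16,-35,0,0, 16,-35,0,0, 16,-35,0,0, 16,-35,0,0, 16,-35,0,0, 16,-35,0,0, 16,-35,0,0]'
python3 -m jog '[17,-36,0,0, 17,-36,0,0, 17,-36,0,0, 17,-36,0,0, 17,-36,0,0, 17,-36,0,0, 14,-30,0,0, 0,0,0,0]'; python3 tl.py; python3 -c "
from h import *
T=rot(ctrl.read_state()['tool_rot']);g=np.array([526,-60,197]);pre=g-6*T[:,2]-100*T[:,2]
goto(pre);goto(g-6*T[:,2]);grab('wrist','wrist9')"
```

```text
time: 15.88
eef_pos: [601.0, 196.5, 334.2]
tool_rot: [0.174, 0.001, 0.985, 0.001]
wrist_force: [0.3, -1.0, -0.1]
width: 63.8
time: 16.55
eef_pos: [491.1, -53.1, 293.5]
tool_rot: [0.173, 0.005, 0.985, -0.001]
wrist_force: [0.9, 0.8, -0.5]
width: 64.2
t 16.55 p [491.1 -53.1 293.5] q [-0.28 -0.27  1.66  0.09  1.42 -1.84]
tilt 19.9 az -0.8 toD 19.7
psi 125.0 units 25.0
turn for y horizontal 0.2 units 0.04 or +-36 units
t 16.55 pos [491.1 -53.1 293.5] H 179.5 tilt 19.9 tool shift [-0.1 -6.4 -3.4]
t 16.55 pos [491.1 -53.1 293.5] H 179.5 tilt 19.9 tool shift [-0.1 -6.4 96.6]
```

View pics/wrist9.png

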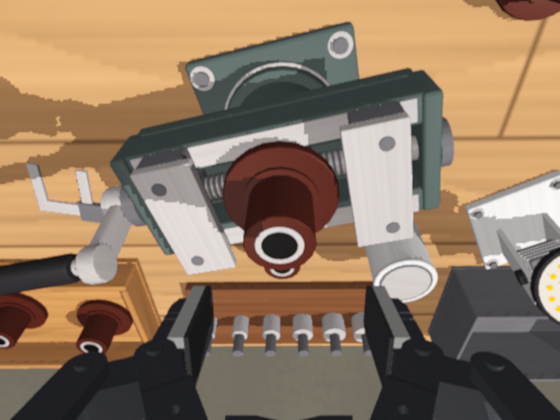

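The bush's collar top is at (280,243), centred between the fingers, with both jaws clear of the flange. I'll check the ring centre again from three views.

```bash
python3 - <<'E'
from h import *
w=load('wrist9');s=load('scene5');d=load('side5')
def ring(c,x0,y0,x1,y1,k=6):
    im=cv2.resize(c['pixels'][y0:y1,x0:x1],None,fx=k,fy=k,interpolation=cv2.INTER_CUBIC)
    h=cv2.cvtColor(im,cv2.COLOR_BGR2HSV);m=((h[...,2]>120)&(h[...,1]<70)).astype(np.uint8)
    cs,_=cv2.findContours(m,cv2.RETR_EXTERNAL,cv2.CHAIN_APPROX_NONE);b=max(cs,key=cv2.contourArea)
    e=cv2.fitEllipse(b); return (e[0][0]+.5)/k-.5+x0,(e[0][1]+.5)/k-.5+y0
a=ring(w,250,222,312,266);b=ring(s,233,198,250,213);c=ring(d,267,165,281,179)
print(a,b,c); X,r=tri((w,*a),(s,*b),(d,*c));print(X,r)
print(tri((s,*b),(d,*c)))
T=rot(ctrl.read_state()['tool_rot']);g=np.array([X[0],X[1],197])
goto(g-6*T[:,2])
E
```

```text
(279.1387481689453, 244.83543395996094) (241.56166648864746, 205.1767667134603) (273.3467260996501, 168.91487312316895)
[526.47116283 -61.13579531 212.28740249] [np.float64(4.1), np.float64(4.25), np.float64(6.47)]
(array([529.58125748, -60.01279125, 216.62985977]), [np.float64(4.44), np.float64(4.44)])
t 16.6 pos [492.3 -50.9 294.1] H 179.5 tilt 20.0 tool shift [  1.  -10.1  97. ]
```

```bash
python3 - <<'E'
from h import *
w=load('wrist9');s=load('scene5');d=load('side5')
print(tri((w,279.5,244.3),(s,241.4,205.4)));X,r=tri((w,279.5,244.3),(s,241.4,205.4),(d,273.8,172));print(X,r)
T=rot(ctrl.read_state()['tool_rot']);g=np.array([X[0],X[1],197]);goto(g-6*T[:,2])
E
```

```text
(array([525.41337062, -59.50330751, 206.84972008]), [np.float64(0.85), np.float64(0.85)])
[525.47813735 -59.68395858 207.29519224] [np.float64(0.7), np.float64(1.11), np.float64(0.61)]
t 16.6 pos [492.3 -50.9 294.1] H 179.5 tilt 20.0 tool shift [ 1.9 -8.6 96.7]
```

```bash
python3 -m jog '[1,-7.5,20,0, 0,0,30,0, 0,0,25,0, 0,0,15,0, 0,0,6,0, 0,0,0,0]'; python3 -c "
from h import *
T=rot(ctrl.read_state()['tool_rot']);g=np.array([525.6,-59.7,197]);goto(g-6*T[:,2]);goto(g-6*T[:,2]);print(ctrl.read_state()['wrist_force']);grab('wrist','wrist10');grab('side','side10')"
```

```text
time: 17.1
eef_pos: [525.0, -54.3, 201.3]
tool_rot: [0.171, -0.001, 0.985, 0.001]
wrist_force: [0.1, 0.8, -0.6]
width: 63.8
t 17.1 pos [525.  -54.3 201.3] H -180.0 tilt 19.7 tool shift [ 0.9 -5.4 -1.8]
t 17.1 pos [525.  -54.3 201.3] H -180.0 tilt 19.7 tool shift [ 0.9 -5.4 -1.8]
[ 0.09920025  0.78466921 -0.56865175]
```

View pics/wrist10.png

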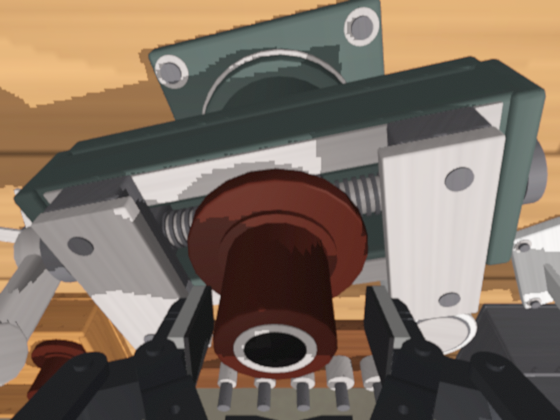

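The collar at (276,345) sits about 5 mm left of the fingers' midline at (289). I'll centre and close.

```bash
python3 -m jog '[0,-5,-1,0, 0,0,0,0, 0,0,0,0]'; python3 -m jog '[0,0,0,0, 0,0,0,0, 0,0,0,0, 0,0,0,0, 0,0,0,0, 0,0,0,0]' 0.3 60; python3 tl.py; python3 -c "
from h import *
s=ctrl.read_state();print(s['wrist_force'],s['width'])"
```

```text
time: 17.45
eef_pos: [525.1, -61.1, 205.2]
tool_rot: [0.174, 0.0, 0.985, 0.0]
wrist_force: [0.1, -0.3, -0.7]
width: 64.2
time: 17.95
eef_pos: [524.9, -60.8, 204.6]
tool_rot: [0.173, -0.0, 0.985, 0.0]
wrist_force: [-2.8, 0.5, 5.1]
width: 44.4
t 17.95 p [524.9 -60.8 204.6] q [-0.28 -0.17  1.75  0.1   1.22 -1.87]
tilt 20.0 az 0.2 toD 19.5
psi 126.2 units 25.25
turn for y horizontal -0.1 units -0.03 or +-36 units
[-2.81921423  0.50333633  5.08295898] 44.36479118279079
```

Gripped (44.4 mm on the 46 mm rubber collar). I'll lift straight up, slowly at first.

```bash
python3 -m jog '[-2,0,-5.5,0, -4,0,-11,0, -6,0,-16.4,0, -10,0,-27.4,0, -10,0,-27.4,0, 0,0,0,0]'; python3 tl.py; python3 -c "
from h import *
s=ctrl.read_state();print(s['wrist_force'],s['width']);grab('wrist','wrist11');grab('side','side11');grab('scene','scene11')"
```

```text
time: 18.45
eef_pos: [527.4, -61.4, 305.0]
tool_rot: [0.179, -0.001, 0.984, -0.001]
wrist_force: [1.2, -0.1, -1.0]
width: 44.0
t 18.45 p [527.4 -61.4 305. ] q [-0.28 -0.2   1.58  0.1   1.41 -1.85]
tilt 20.6 az -0.3 toD 19.2
psi 124.1 units 24.83
turn for y horizontal 0.3 units 0.07 or +-36 units
[ 1.22186869 -0.09533587 -0.9933206 ] 44.00869213451985
```

View pics/wrist11.png

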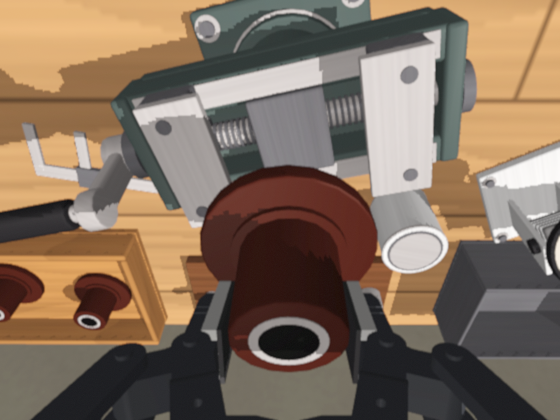

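View pics/side11.png

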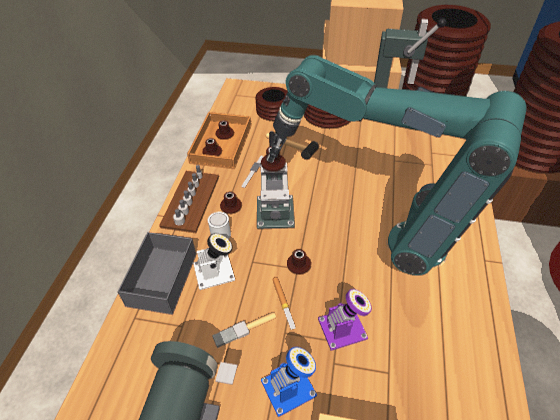

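The bush hangs upright in the fingers, flange at (290,215) in the wrist view, well clear of the vise. Now the turn about tool z, 25 units in all.

```bash
python3 -m jog '[0,0,-5,1.3, 0,0,-5,1.3, 0,0,0,1.3, 0,0,0,1.3, 0,0,0,1.3, 0,0,0,1.3, 0,0,0,1.3, 0,0,0,1.3]'; python3 -m jog '[0,0,0,1.3, 0,0,0,1.3, 0,0,0,1.3, 0,0,0,1.3, 0,0,0,1.3, 0,0,0,1.3, 0,0,0,1.3, 0,0,0,1.3]'; python3 -m jog '[0,0,0,1.3, 0,0,0,1.3, 0,0,0,1.3, 0,0,0,0.3, 0,0,0,0]'
cat > fin.py <<'E'
from h import *
s=ctrl.read_state();T=rot(s['tool_rot'])
b=np.array([-0.343,0,-0.939]);b/=np.linalg.norm(b)
off=np.array([0.7,1.1,-54.6]); Tg=np.array([[-0.939,0,0.343],[0,1,0],[-0.343,0,-0.939]]); off=Tg.T@off
n=np.array([-0.506,-0.270,0.819]);n/=np.linalg.norm(n);F=np.array([581.4,191.3,243.0])
bw=T@b; print('bush z est',bw.round(3),'err deg',np.degrees(np.arccos(bw@n)).round(1),'bush pos est',(np.array(s['eef_pos'])+T@off).round(1),'F',np.round(s['wrist_force'],1),'w',round(s['width'],1))
for k in (80,0): print('standoff',k);goto(F+k*n-T@off)
E
python3 tl.py; python3 fin.py
```

```text
time: 19.27
eef_pos: [520.5, -60.6, 302.9]
tool_rot: [0.152, 0.434, 0.885, 0.076]
wrist_force: [0.7, -0.4, -1.5]
width: 44.5
time: 19.93
eef_pos: [520.5, -60.6, 302.9]
tool_rot: [0.103, 0.778, 0.605, 0.135]
wrist_force: [1.1, 0.1, -1.3]
width: 44.2
time: 20.35
eef_pos: [520.5, -60.6, 303.1]
tool_rot: [0.077, 0.874, 0.455, 0.151]
wrist_force: [-1.1, -0.9, -2.0]
width: 44.0
t 20.35 p [520.5 -60.6 303.1] q [-0.28 -0.2   1.59  0.1   1.43  0.33]
tilt 19.5 az 0.5 toD 19.6
psi 127.6 units 25.52
turn for y horizontal 54.6 units 10.91 or +-36 units
bush z est [-0.5   -0.283  0.819] err deg 0.9 bush pos est [548.4 -46.3 258.3] F [-1.1 -0.9 -2. ] w 44.0
standoff 80
t 20.35 pos [520.5 -60.6 303.1] H 56.6 tilt 19.5 tool shift [ 182.6 -116.   -49.2]
standoff 0
t 20.35 pos [520.5 -60.6 303.1] H 56.6 tilt 19.5 tool shift [ 209.4 -115.    26.1]
```

```bash
python3 -m jog '[22,-14,-14,0, 26,-17,-14,0, 26,-17,-8,0, 26,-17,-5,0, 26,-17,-4,0, 26,-17,-2,0, 26,-15,0,0, 0,0,0,0]'; python3 fin.py; python3 -c "
from h import *
grab('side','side12');grab('scene','scene12');grab('wrist','wrist12')
a=cv2.imread('pics/side12.png')[120:300,170:340];b=cv2.imread('pics/scene12.png')[140:310,240:400]
cv2.imwrite('pics/c12.png',np.hstack([cv2.resize(a,(390,413),interpolation=cv2.INTER_CUBIC),cv2.resize(b,(390,413),interpolation=cv2.INTER_CUBIC)]))"
```

```text
time: 21.02
eef_pos: [512.8, 155.5, 351.5]
tool_rot: [0.077, 0.872, 0.459, 0.153]
wrist_force: [-0.5, -0.5, -1.8]
width: 44.6
bush z est [-0.499 -0.289  0.817] err deg 1.1 bush pos est [540.6 170.1 306.9] F [-0.5 -0.5 -1.8] w 44.6
standoff 80
t 21.02 pos [512.8 155.5 351.5] H 57.1 tilt 19.6 tool shift [ 0.2  1.  -1.4]
standoff 0
t 21.02 pos [512.8 155.5 351.5] H 57.1 tilt 19.6 tool shift [26.7  2.2 74. ]
```

View pics/c12.png

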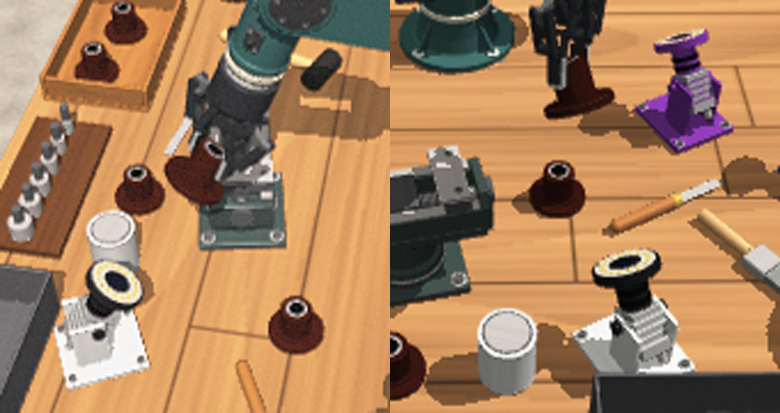

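View pics/wrist12.png

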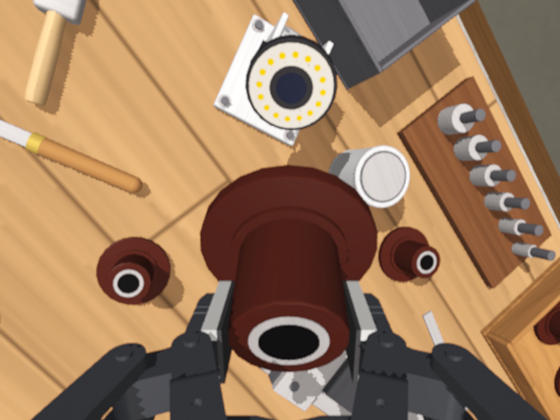

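The bush leans over with its flange towards the lens, ring light at (292,83) in the wrist view. I'll advance along the line of sight.

```bash
python3 -m jog '[5,0.4,14,0, 6,0.4,17,0, 6,0.5,17,0, 5,0.5,13,0, 3,0.3,9,0, 1.5,0,4,0, 0,0,0,0, 0,0,0,0]'; python3 fin.py; python3 -c "
from h import *
grab('side','side13');grab('scene','scene13');grab('wrist','wrist13')
w=load('wrist12');s=load('scene5');print(tri((s,336.13,247.89),(w,291.5,86)))
a=cv2.imread('pics/side13.png')[170:300,190:320];b=cv2.imread('pics/scene13.png')[150:290,270:410]
cv2.imwrite('pics/c13.png',np.hstack([cv2.resize(a,(390,390),interpolation=cv2.INTER_CUBIC),cv2.resize(b,(390,390),interpolation=cv2.INTER_CUBIC)]))"
```

```text
time: 21.83
eef_pos: [554.8, 170.6, 290.2]
tool_rot: [0.079, 0.874, 0.455, 0.153]
wrist_force: [0.4, 0.1, -2.4]
width: 44.0
bush z est [-0.504 -0.282  0.816] err deg 0.7 bush pos est [582.9 184.8 245.6] F [ 0.4  0.1 -2.4] w 44.0
standoff 80
t 21.83 pos [554.8 170.6 290.2] H 56.7 tilt 19.9 tool shift [-22.7  -6.2 -73.5]
standoff 0
t 21.83 pos [554.8 170.6 290.2] H 56.7 tilt 19.9 tool shift [ 4.  -5.6  2. ]
(array([643.06271521, 223.32775082, 144.72482539]), [np.float64(0.15), np.float64(0.15)])
```

View pics/c13.png

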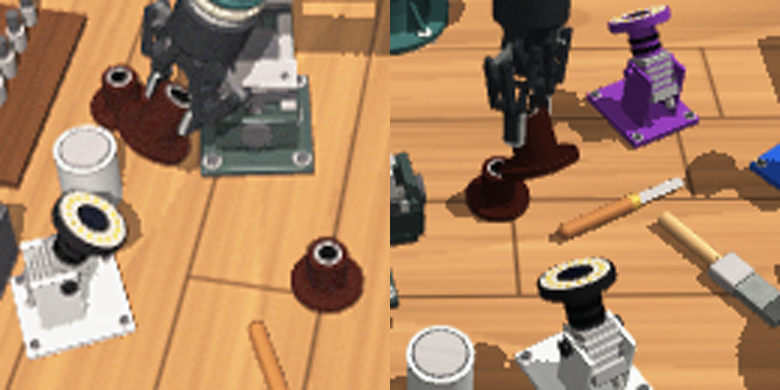

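View pics/wrist13.png

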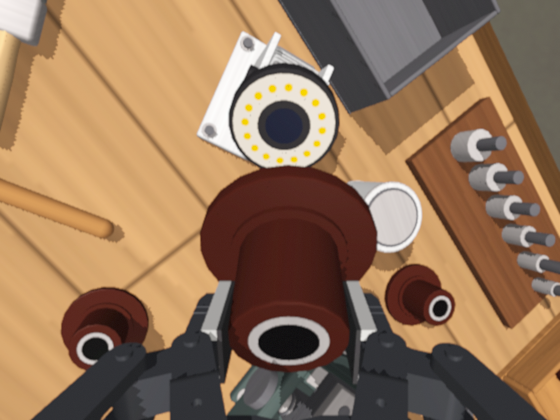

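About 7 mm off by the forward kinematics. I'll correct, settle, and check the bush independently from the images.

```bash
python3 -m jog '[4,-5.5,2,0, 0,0,0,0, 0,0,0,0, 0,0,0,0]'; python3 fin.py; python3 -c "
from h import *
for n in ('side','scene','wrist'): grab(n,n+'14')
a=cv2.imread('pics/side14.png')[180:240,215:275];b=cv2.imread('pics/scene14.png')[165:225,295:355]
cv2.imwrite('pics/c14.png',np.hstack([cv2.resize(a,(400,400),interpolation=cv2.INTER_CUBIC),cv2.resize(b,(400,400),interpolation=cv2.INTER_CUBIC)]))"
```

```text
time: 22.32
eef_pos: [553.1, 177.6, 287.3]
tool_rot: [0.079, 0.873, 0.455, 0.153]
wrist_force: [-0.5, 0.1, -2.3]
width: 44.6
bush z est [-0.504 -0.283  0.816] err deg 0.7 bush pos est [581.2 191.8 242.7] F [-0.5  0.1 -2.3] w 44.6
standoff 80
t 22.32 pos [553.1 177.6 287.3] H 56.7 tilt 19.9 tool shift [-26.9  -0.1 -75.6]
standoff 0
t 22.32 pos [553.1 177.6 287.3] H 56.7 tilt 19.9 tool shift [-0.3  0.6 -0.2]
```

View pics/c14.png

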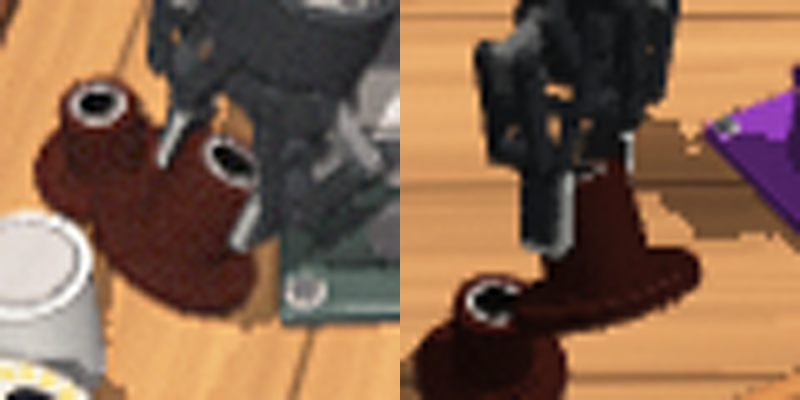

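View pics/wrist14.png

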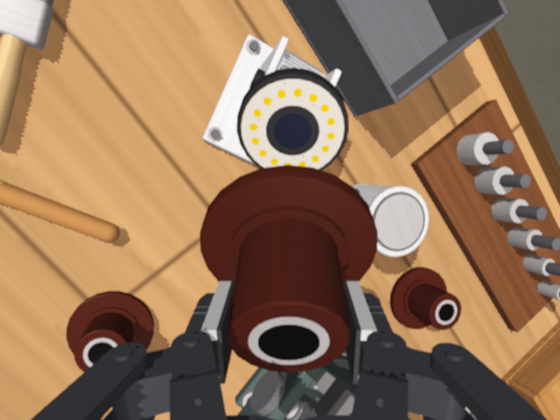

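```bash
python3 - <<'E'
from h import *
w=load('wrist14');d=load('side14');s=load('scene14')
n=np.array([-0.506,-0.270,0.819]);n/=np.linalg.norm(n);F=np.array([581.4,191.3,243.0])
print('collar top tri',tri((w,288.5,341.5),(d,215+231/6.667-.5,180+160/6.667-.5)),'expected',F+58*n)
e1=np.cross(n,[0,0,1]);e1/=np.linalg.norm(e1);e2=np.cross(n,e1)
out=[]
for c,(x0,y0) in ((d,(215,180)),(s,(295,165))):
    im=cv2.resize(c['pixels'][y0:y0+60,x0:x0+60],(400,400),interpolation=cv2.INTER_CUBIC)
    for z,r,col in((0,42,(0,255,0)),(10,42,(255,255,0)),(58,23,(0,255,255))):
        P=np.array([proj(c,F+z*n+r*(np.cos(a)*e1+np.sin(a)*e2)) for a in np.linspace(0,2*np.pi,60)])
        cv2.polylines(im,[((P-[x0,y0]+.5)*6.667).astype(np.int32)],True,col,1)
    out.append(im)
cv2.imwrite('pics/ov.png',np.hstack(out))
P=[proj(w,F+10*n+42*(np.cos(a)*e1+np.sin(a)*e2)) for a in np.linspace(0,2*np.pi,60)];P=np.array(P);print('wrist flange pred',P.min(0),P.max(0))
E
```

```text
collar top tri (array([550.60226639, 176.42726982, 292.75192102]), [np.float64(0.28), np.float64(0.28)]) expected [552.04755277 175.63762697 290.50919819]
wrist flange pred [200.75495353 169.74125252] [382.40637044 305.22552876]
```

View pics/ov.png

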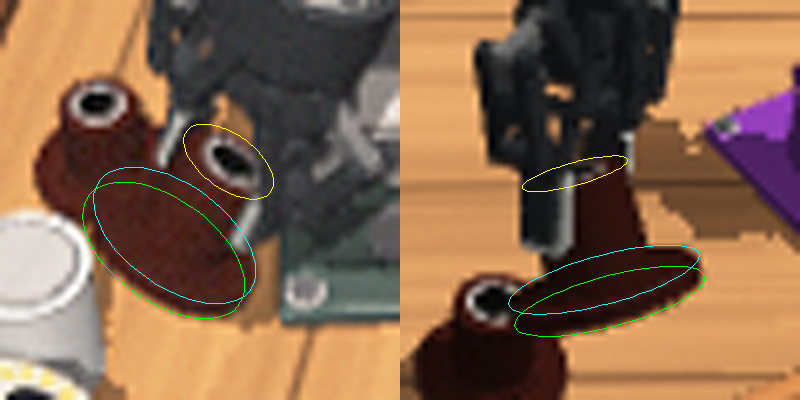

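The overlay of the intended pose (green: face, cyan: flange top, yellow: collar top) lies on the bush in both views, and the triangulated collar top is within 3 mm. Nothing on the bench was touched, so I'll hand in.

```bash
python3 -c "
from h import *
s=ctrl.read_state();print(np.abs(s['qd']).max(),s['wrist_force'],s['width'],s['time'])
print(ctrl.finish_job())"
```

```text
0.002641226493106977 [ 0.37198998  0.52134421 -2.08611316] 44.50223866460804 22.4667
the job is handed in; nothing more can be done
None
```

The job is handed in at 22.5 s. The bush was held still in the gripper in front of the inspection camera, at the focus pose as far as I could measure.

**Crank:** I pinched the sleeve from above and wound it from about 2.2 rad to about 13.4 rad. That angle comes from the tool position; pictures after release showed the arm straight up and the jaws clear of the flange.

**Tilt:** The moves could only turn about the tool's own axis. I got the lean by pushing past the arm's reach, high over the bench, until the tool leaned about 20° outward. I gripped the collar at that lean, lifted the bush out, and turned 125° about the tool axis so the flange faced the lens.

**Last checks:**

| Check | Result | Limit |
|---|---|---|
| Face centre to the focus, from arm position | about 1 mm | 12 mm |
| Bush axis off the line of sight, from arm position | 0.7° | 8° |
| Collar top to its intended place, triangulated from two views | 2.8 mm | none set |
| Finger opening on the 46 mm collar | 44.5 mm, grip set to 60 N | over 1 N |
| Fastest joint | 0.003 rad/s | none set |

The intended pose drawn over the side and scene pictures lay on the bush. I saw no contact with the camera and nothing on the bench shifted in the pictures.

**Checks that disagreed:**
- The ring-light fit in the side view leaked onto the tin, so I left it out. The scene view, wrist view and base bolts agreed on the line of sight to about 1°.
- The automatic collar fit in the side view was about 3 pixels off, so I replaced it with a hand-read point.
- I did not look at the crank again after lifting the bush, but nothing touched it after I let go.

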